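# Pack up the front of a recessed ultrasonic cleaner

## Task

The front edge of the ultrasonic cleaner let into the worktop has to sit a little higher so that its tank drains to the back. Lever the front flange up with the pry bar over the steel block, slip the wooden shim end-on and square under the middle of the front edge until you feel it meet the rubber seal, then gently press the front of the flange down until it sits firmly on the shim, and leave the bar lying flat on the open worktop, clear of the unit and the block. Do not dig the bar's tip into the worktop or force the unit, do not lift its front edge more than 12 mm, and leave the other things on the worktop where they are.

Things in the scene. Friction and masses are not known exactly. Their poses are not given: they have to be found in the camera images.
- surround: fixed place of the ultrasonic cleaner in the worktop. Origin: on the worktop, straight below the middle of the front edge of the unit's flange; x from the front edge to the rear (away from the robot), y along the edge, z up
- seal (a point): middle of the front face of the black rubber seal strip, at worktop level, fixed: under the flange, 34 mm behind its front edge, 222 mm wide, 5 mm high. A shim pushed in stops against it
- bar: flat steel pry bar, 340 mm long, 0.5 kg, lying flat. Origin: mid-length, on its flat underside; x along the bar to the thin tip, z up. Blade 30 mm wide, 3 mm thick at x = 136 to 170 mm; shank 20 mm wide, 8 mm thick; black ribbed rubber handle 26 mm wide, 18 mm high, x = -170 to -20 mm, same underside. It balances near x = -31 mm
- bar_tip (a point): thin end of the pry bar, on its underside, mid-width
- block: plain loose steel block to lever over, 24 mm (x) by 70 mm (y) by 16 mm high, 0.21 kg, 40 to 50 mm clear in front of the flange, left or right of its middle, long side roughly along the front edge. Origin: centre of its underside
- shim: plain wooden shim, 65 mm long (x), 32 mm wide (y), 14 mm thick, lying flat. Origin: centre of its underside; z up
- tank: the cleaner: flat stainless unit, flange 6 mm thick, 240 deep (x), 300 wide (y), grey lid. Tilts about its rear edge. Origin: middle of the front edge, on the underside, 8 mm above the worktop at rest, 14.5 to 15.2 mm when firmly on the shim. 5 kg, stiff in its seal: 48 to 57 N up at the front edge raises it, it stays where left, 6 to 14 N down at the front edge presses it down
- flange_top (a point): top of the flange, 18 mm behind the middle of its front edge (6 mm above the underside): free room to press. The top is bare for 60 mm behind the front edge, but for a flat control panel (y below -60 mm) and a drain knob (y = 105 mm, 19 mm high); farther back the lid is 36 mm and its handle 62 mm above the worktop
There are look-alikes about, which are no part of the job. Several things look just like the shim: the one meant starts farthest to the robot's right. Leave any red look-alike of the block alone.

How it is judged:
On the way, in this order (a step that is already met when the one before it is completed fails the run):
1. the front of the unit is levered up by the bar bearing on the steel block, far enough for the shim (front edge up at least 7.4 mm) (height (world z) of tank above 0.0154 m and contact force between bar and tank above 3 N and contact force between bar and block above 3 N), for 0.2 s.
2. the shim lies flat on the worktop under the middle of the raised front edge, square to it, pushed in until it presses on the seal (x of shim in the frame of surround above -0.0125 m and y of shim in the frame of surround between -0.03 and 0.03 m and angle between the x axis of shim and the x axis of surround, either way round below 0.25 rad and height (world z) of shim below 0.003 m and contact force between shim and surround above 1 N), for 0.04 s.
At the end, for the whole second after the job is handed in: Shim flat on the worktop under the front edge, 20 mm or more in, within 30 mm of the middle and 0.25 rad of square; unit resting on it (underside of its front edge 13.8 to 15.6 mm up); bar at rest, flat on the worktop, touching neither unit nor block, its tip not under the flange (x of shim in the frame of surround above -0.0125 m and y of shim in the frame of surround between -0.03 and 0.03 m and angle between the x axis of shim and the x axis of surround, either way round below 0.25 rad and height (world z) of shim below 0.003 m and angle between shim's own z axis and vertical below 0.06 rad and height (world z) of tank between 0.0138 and 0.0156 m and height (world z) of bar below 0.004 m and angle between bar's own z axis and vertical below 0.04 rad and linear speed of bar below 0.02 m/s and contact force between bar and tank below 0.5 N and contact force between bar and block below 0.5 N and (x of bar_tip in the frame of surround below -0.005 m or y of bar_tip in the frame of surround above 0.16 m or y of bar_tip in the frame of surround below -0.16 m)).
It fails at once if the front edge is lifted more than 13 mm (the seal comes out) (height (world z) of tank above 0.021 m).
It fails at once if the tip of the tilted pry bar is dug into the worktop with more than 25 N (contact force between bar and table above 25 N and angle between bar's own z axis and vertical above 0.08 rad).
It fails at once if the pry bar bears on the unit with more than 90 N (contact force between bar and tank above 90 N).
It fails at once if the robot pushes on the unit, or the shim on the seal, with more than 30 N (contact force between any of the arm, the fingers and tank above 30 N or contact force between shim and surround above 30 N).
It fails at once if something else on the worktop is knocked over or shifted by more than 30 mm (distance of any of rinse_cup, wash_bottle, jelly_tub, cup_stack, spray_bottle, ink_a, ink_b, screwdriver from where it was at the start of the episode above 0.03 m).
It also fails if it takes over 72 s, if anything falls off the work surface, if the arm or the gripper's body presses on something with over 40 N, if the wrist force passes 120 N, or if a joint passes its speed limit or range.

## Robot

A 7-joint arm with a two-finger parallel gripper is mounted at the origin on the work surface. World frame = base frame: x ahead of the robot, y to its left, z up, the work surface at z = 0. Lengths are in m, angles in rad, forces in N, time in s.
With the tool pointing down it reaches from about 0.425 to 0.875 m from the base axis. Payload 4.7 kg.
Tool frame: the origin (TCP) lies where the fingers leave the gripper's body, on its centre line; the fingertips stand 70 mm ahead of it and the grasp point (between the pads) lies 51 mm ahead of it; z points along the fingers, y is the line along which they close (so a half turn about z gives the same grasp; the last joint's range is limited). The gripper opens to 87 mm and grips with 3 to 60 N. Pads are 19 mm wide; open, the fingers measure 117 mm over their backs; the gripper's body (75 mm by 190 mm) begins 51 mm behind the grasp point.
Start: joints at [-1.14, 0.321, -0.07, 1.45, 0.023, 1.371, -0.057], TCP at [0.263, 0.594, 0.292] pointing down, gripper open.
Joint ranges: [-2.86, 2.86], [-0.3, 2.09], [-1.38, 1.24], [0.06, 2.45], [-1.56, 4.7], [0.09, 2.05], [-2.69, 2.69]. Speed limits (rad/s): [2.57, 2.57, 3.14, 3.14, 3.14, 3.14, 3.14].

## Interface

Orientations are given as a rotation vector (axis times angle).
In Python, from bench import get_state, get_image, get_calibration, close_job gives the robot as it stands.
- The arm moves only by the tool send_rows, never from a script. Its argument "rows" is a list of rows, each an object of numbers: "hand": the finger opening in mm, from 0 to 87; "x", "y", "z": the shift along the world's x, y, z in mm; "roll": the turn about the world's z in degrees. A call has 1 to 10 rows; each row shifts and turns the commanded pose from where the row before left it; what a row does not reach is not made up. A row lasts 1/10 s, in which the tool goes at most 50 mm and 8.59 degrees, less where a joint would pass 70% of its speed; a pose out of reach is approached as far as the arm can. A call is refused whole if a number of a shift passes 50 or a number of a turn 8.59, either way. A call with a gripper value outside its range is refused whole. The fingers move at their own pace and stop on an object; "force" is the grip in N (left out, the last holds). Time passes only in rows, so rows that do not move let the fingers close. It gives the time, the measured TCP pose, the force, the opening and the grip force at its end, in the units of the state.
- get_state(): the state, without advancing time (a new reading comes with each control period).
- get_image(name): name is "scene" or "top"; returns the picture (420x560x3 uint8, blue, green, red); there is no depth.
- get_calibration(name): a dict with "mtx" (3x3 intrinsics, pixels), "world_from_camera" (4x4, takes a point from camera to world coordinates). Camera axes: x right, y down, z forward; pixel columns grow to the right and rows downward; lengths in m; the calibration is good to about 2 mm. A picture is of the moment at which its call begins. get_calibration takes no time and is no camera call.
- close_job(): hands the job in; it is judged then, once.
The state is a dict: "time": time; "joint_positions": joint angles; "qd": joint speeds; "joint_torque": joint torques, N m; "position": TCP position; "tool_rot": TCP orientation; "ft_force": force on the tool from outside, world axes, zero at the start; "torque": the same for the moment, N m; "grip_width": opening from 0.0 (shut) to 1.0 (fully open); "grip_force": force on a finger pad.
Only numpy, scipy, OpenCV 4.12 (cv2) and the standard library are available. Lean on these libraries where they do the work, as an engineer would, in place of code of your own. Each camera call takes 0.05 s, during which the arm holds its last target. There are 200 camera calls.

## Working session

There is one attempt and no reset: what is moved stays moved. The work goes in short steps, Python scripts to look and compute and a tool call to move; the robot and the scene stay as the last step left them, time stands still between calls to the robot, and variables do not carry over. Pictures are saved under pics/ and viewed, at most 10 in all, crops included, and the job is handed in when it is done.

Besides the shell and the picture viewer there is one more tool, called after "Call:" as name(argument=value, ...) on one line, values as JSON. send_rows: Moves the arm, as the interface text tells. Its arguments: {"type":"object","properties":{"rows":{"type":"array","items":{"type":"object","properties":{"hand":{"type":"number"},"x":{"type":"number"},"y":{"type":"number"},"z":{"type":"number"},"roll":{"type":"number"}}}},"force":{"type":"number"}},"required":["rows"]}

```bash
mkdir -p pics
cat > h.py <<'E'
import numpy as np, cv2
from bench import *
def px2w(name,uv,z=0.0):
    c=get_calibration(name);K=np.array(c["mtx"]);T=np.array(c["world_from_camera"])
    out=[]
    for u,v in uv:
        d=T[:3,:3]@np.linalg.solve(K,[u,v,1.0]);o=T[:3,3];out.append((o+d*(z-o[2])/d[2])[:2])
    return np.array(out)
def w2px(name,P):
    c=get_calibration(name);K=np.array(c["mtx"]);T=np.linalg.inv(np.array(c["world_from_camera"]))
    r=[]
    for p in P:
        q=K@(T[:3,:3]@np.array(p)+T[:3,3]);r.append(q[:2]/q[2])
    return np.array(r)
def crop(im,x0,y0,w,h,s,fn): cv2.imwrite(fn,cv2.resize(im[y0:y0+h,x0:x0+w],None,fx=s,fy=s,interpolation=cv2.INTER_CUBIC))
E
python3 - <<'E'
from h import *
for n in("scene","top"):
    im=get_image(n);cv2.imwrite(f"pics/{n}0.png",im)
    print(n,np.round(get_calibration(n)["world_from_camera"],3).tolist(),np.round(get_calibration(n)["mtx"],1).tolist())
print(get_state())
E
```

```text
scene [[0.145, 0.653, -0.743, 1.286], [0.989, -0.112, 0.094, -0.035], [-0.022, -0.749, -0.662, 0.69], [0.0, 0.0, 0.0, 1.0]] [[393.9, 0.0, 285.5], [0.0, 393.9, 212.4], [0.0, 0.0, 1.0]]
top [[-0.019, -0.995, 0.099, 0.455], [-1.0, 0.02, 0.008, 0.044], [-0.01, -0.099, -0.995, 1.053], [0.0, 0.0, 0.0, 1.0]] [[405.8, 0.0, 284.8], [0.0, 405.8, 203.7], [0.0, 0.0, 1.0]]
{'time': 0.1, 'joint_positions': array([-1.13991129,  0.32174948, -0.07008645,  1.45154849,  0.02261202,
        1.37079148, -0.05690579]), 'qd': array([ 7.10459852e-05, -2.69147358e-03, -4.21262490e-04, -3.29074369e-03,
        1.67151427e-04,  2.12475355e-04, -3.79482934e-04]), 'joint_torque': array([-1.23823056e-04, -4.92572987e+01, -4.05759634e-01, -3.13398314e+01,
       -6.41116197e-02,  3.94775870e-02,  8.62745037e-05]), 'position': array([0.26302482, 0.59399878, 0.29127267]), 'tool_rot': array([-6.49863931e-01, -3.07338479e+00,  2.65656836e-03]), 'ft_force': array([-0.19171548, -0.81369006, -0.1738796 ]), 'torque': array([-0.02468546,  0.02031434, -0.01773505]), 'grip_force': 0.0, 'grip_width': 0.9980075803928259}
```

View pics/top0.png

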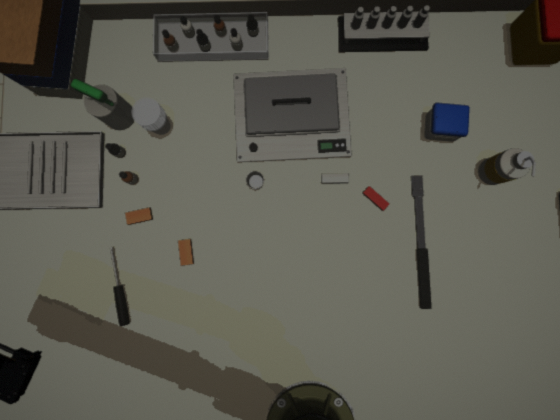

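View pics/scene0.png

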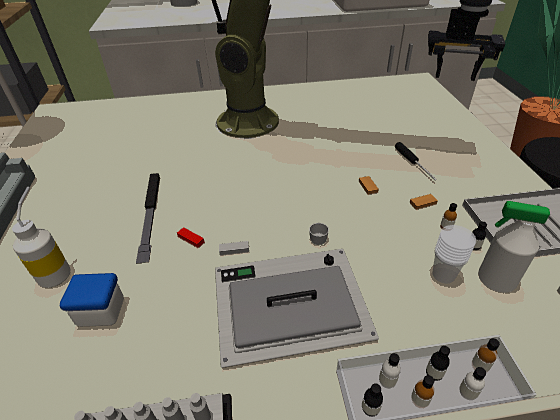

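Top view: the unit's front edge runs about (237,161)–(351,157). The steel block is at (335,178), with a red look-alike at (376,198). The bar's tip is at (417,178) and its handle end at (425,306). The shim look-alikes are orange, at (138,215) and (185,252). Image right is the robot's right, so (185,252) should be the shim meant. I'll confirm that in crops.

Run:
```python
from h import *
im=get_image("top")
crop(im,225,145,210,60,3.8,"pics/c1.png") if 0 else None
a=cv2.resize(im[140:310,230:440],None,fx=3.8,fy=3.5,interpolation=cv2.INTER_CUBIC)
crop(im,230,140,210,155,3.8,"pics/c1.png")
crop(im,110,195,100,75,8,"pics/c2.png")
print(px2w("top",[(237,161),(351,157),(294,159)],.014),px2w("top",[(335,178)],.016),px2w("top",[(417,178),(425,306)],.003),px2w("top",[(138,215),(185,252)],.014))
```

```text
[[ 0.67370122  0.17468045]
 [ 0.67811586 -0.12210845]
 [ 0.67591055  0.02615091]] [[ 0.62343514 -0.07861887]] [[ 0.62120199 -0.29385915]
 [ 0.29362067 -0.2973496 ]] [[0.53767325 0.43100087]
 [0.44072088 0.30907625]]
```

View pics/c1.png

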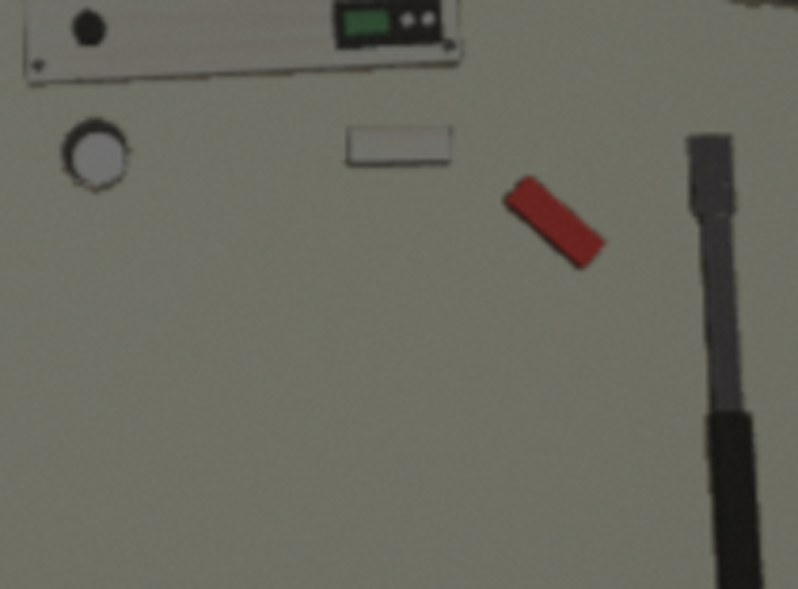

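View pics/c2.png

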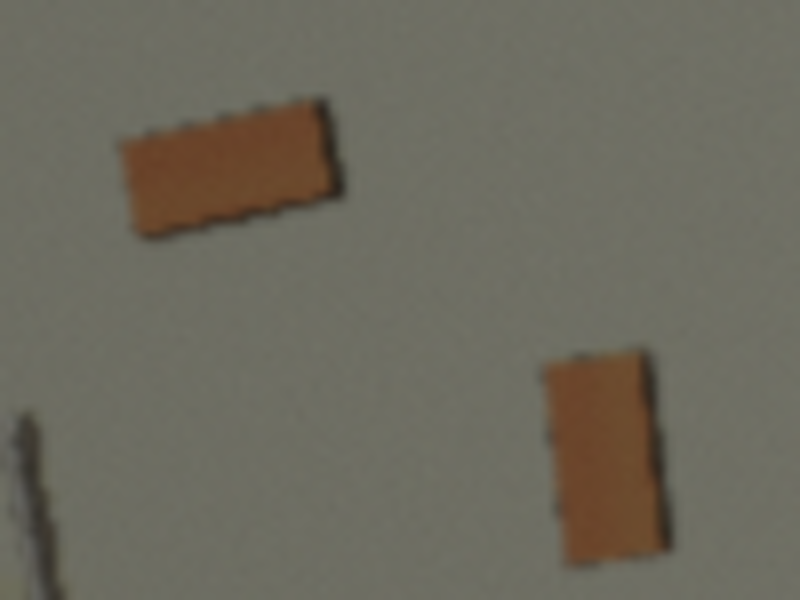

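The crops show the flange front corners at about (237.4,161.8) and (351,156.8), the block centre at (335,178), the bar tip at (416.6,175.3) and the handle start at (422,248). The two orange shim candidates are (138,215), at y=0.43, and (186,252), at y=0.31. The one at (186,252) lies farther to the robot's right, so that is the shim.

Run:
```python
from h import *
np.set_printoptions(precision=4,suppress=True)
def c1(p,z): return px2w("top",[(230+a/3.8-.37,140+b/3.8-.37) for a,b in p],z)
def c2(p,z): return px2w("top",[(110+a/8-.44,195+b/8-.44) for a,b in p],z)
f=c1([(28,83),(460,64)],.014);print("flange",f,f.mean(0),np.linalg.norm(f[0]-f[1]),"yaw",np.degrees(np.arctan2(*(f[0]-f[1])))*-1)
b=c1([(348,127),(452,127),(450,163),(347,164)],.016);print("block",b,b.mean(0))
t=c1([(709,134)],.003);s=c1([(709,412),(750,412)],.018);e=px2w("top",[(425,306)],.018);w=c1([(687,134),(732,134)],.003)
print("tip",t,w,"hstart",s,s.mean(0),"end",e)
h=c2([(546,366),(645,352),(665,550),(568,565)],.014);print("shim",h,h.mean(0));d=h[0]+h[1]-h[2]-h[3];print("yaw",np.degrees(np.arctan2(d[1],d[0])))
print("cup",px2w("top",[(255,181)],.03))
from scipy.spatial.transform import Rotation as R
print(R.from_rotvec(get_state()["tool_rot"]).as_matrix())
```

```text
flange [[ 0.6725  0.1747]
 [ 0.6795 -0.1213]] [0.676  0.0267] 0.29611107522873564 yaw 1.369219282588167
block [[ 0.6371 -0.0434]
 [ 0.6357 -0.1141]
 [ 0.611  -0.1119]
 [ 0.6117 -0.042 ]] [ 0.6238 -0.0778]
tip [[ 0.6294 -0.2922]] [[ 0.6298 -0.2771]
 [ 0.6291 -0.308 ]] hstart [[ 0.4399 -0.2779]
 [ 0.4394 -0.3051]] [ 0.4396 -0.2915] end [[ 0.2959 -0.2925]]
shim [[0.4708 0.3277]
 [0.4746 0.296 ]
 [0.4118 0.2893]
 [0.4076 0.3202]] [0.4412 0.3083]
yaw 6.40422527809121
cup [[0.6176 0.1271]]
[[-0.9144  0.4048 -0.0005]
 [ 0.4048  0.9144 -0.0014]
 [-0.0001 -0.0015 -1.    ]]
```

Call:
send_rows(rows=[{"x": 24,"y": -42,"roll": 2.4,"hand": 60},{"x": 24,"y": -42,"roll": 2.4},{"x": 24,"y": -42,"roll": 2.4},{"x": 24,"y": -42,"roll": 2.4},{"x": 24,"y": -42,"roll": 2.4},{"x": 24,"y": -42,"roll": 2.4},{"x": 24,"y": -42,"roll": 2.4},{"x": 24,"y": -42,"roll": 2.4},{"x": 24,"y": -42,"roll": 2.4},{"x": 24,"y": -42,"roll": 2.3}])

```text
schema error: expected keys hand, x, y, z, roll
```

Call:
send_rows(rows=[{"x": -8,"y": -46},{"x": -8,"y": -46},{"x": -8,"y": -46},{"x": -8,"y": -46},{"x": -8,"y": -46},{"x": -10,"y": -46},{"x": -18,"y": -46,"z": -10},{"x": -18,"y": -46,"z": -10},{"x": -20,"y": -46,"z": -10},{"x": -20,"y": -46,"z": -10}])

```text
schema error: expected keys hand, x, y, z, roll
```

Call:
send_rows(rows=[{"x": 24,"y": -42,"z": 0,"roll": 2.4,"hand": 60},{"x": 24,"y": -42,"z": 0,"roll": 2.4,"hand": 60},{"x": 24,"y": -42,"z": 0,"roll": 2.4,"hand": 60},{"x": 24,"y": -42,"z": 0,"roll": 2.4,"hand": 60},{"x": 24,"y": -42,"z": 0,"roll": 2.4,"hand": 60},{"x": 24,"y": -42,"z": 0,"roll": 2.4,"hand": 60},{"x": 24,"y": -42,"z": 0,"roll": 2.4,"hand": 60},{"x": 24,"y": -42,"z": 0,"roll": 2.4,"hand": 60},{"x": 24,"y": -42,"z": 0,"roll": 2.4,"hand": 60},{"x": 24,"y": -42,"z": 0,"roll": 2.3,"hand": 60}])

```text
time: 1.15
position: [0.5037, 0.1724, 0.2923]
tool_rot: [-0.003, 3.141, 0.001]
ft_force: [1.1, 0.2, -0.9]
grip_width: 0.692
grip_force: 0.0
```

Call:
send_rows(rows=[{"x": -8,"y": -46,"z": 0,"roll": 0,"hand": 60},{"x": -8,"y": -46,"z": 0,"roll": 0,"hand": 60},{"x": -8,"y": -46,"z": 0,"roll": 0,"hand": 60},{"x": -8,"y": -46,"z": 0,"roll": 0,"hand": 60},{"x": -8,"y": -46,"z": 0,"roll": 0,"hand": 60},{"x": -10,"y": -46,"z": 0,"roll": 0,"hand": 60},{"x": -18,"y": -46,"z": -10,"roll": 0,"hand": 60},{"x": -18,"y": -46,"z": -10,"roll": 0,"hand": 60},{"x": -20,"y": -46,"z": -10,"roll": 0,"hand": 60},{"x": -20,"y": -46,"z": -10,"roll": 0,"hand": 60}])

```text
time: 2.15
position: [0.3771, -0.2844, 0.2526]
tool_rot: [-0.001, 3.141, 0.001]
ft_force: [1.3, -0.6, -0.3]
grip_width: 0.687
grip_force: 0.0
```

Call:
send_rows(rows=[{"x": -2,"y": -8,"z": -40,"roll": 0,"hand": 60},{"x": 0,"y": 0,"z": -40,"roll": 0,"hand": 60},{"x": 0,"y": 0,"z": -40,"roll": 0,"hand": 60},{"x": 0,"y": 0,"z": -30,"roll": 0,"hand": 60},{"x": 0,"y": 0,"z": -20,"roll": 0,"hand": 60},{"x": 0,"y": 0,"z": -9,"roll": 0,"hand": 60},{"x": 0,"y": 0,"z": 0,"roll": 0,"hand": 60}], force=5)

```text
time: 2.85
position: [0.3756, -0.2905, 0.073]
tool_rot: [0.0, -3.139, -0.001]
ft_force: [0.9, 0.5, 0.1]
grip_width: 0.687
grip_force: 0.0
```

Call:
send_rows(rows=[{"x": 0,"y": 0,"z": 0,"roll": 0,"hand": 0},{"x": 0,"y": 0,"z": 0,"roll": 0,"hand": 0},{"x": 0,"y": 0,"z": 0,"roll": 0,"hand": 0},{"x": 0,"y": 0,"z": 0,"roll": 0,"hand": 0},{"x": 0,"y": 0,"z": 0,"roll": 0,"hand": 0},{"x": 0,"y": 0,"z": 0,"roll": 0,"hand": 0}], force=5)

```text
time: 3.45
position: [0.3768, -0.2918, 0.0745]
tool_rot: [0.0, 3.14, -0.002]
ft_force: [-0.5, -1.9, 2.8]
grip_width: 0.299
grip_force: 5.0
```

Call:
send_rows(rows=[{"x": 0,"y": 0,"z": 10,"roll": 0,"hand": 0},{"x": 1,"y": 0,"z": 10,"roll": 0,"hand": 0},{"x": 1,"y": 0,"z": 10,"roll": 0,"hand": 0},{"x": 1,"y": 0,"z": 10,"roll": 0,"hand": 0},{"x": 2,"y": 0,"z": 10,"roll": 0,"hand": 0},{"x": 2,"y": 0,"z": 10,"roll": 0,"hand": 0},{"x": 2,"y": 0,"z": 10,"roll": 0,"hand": 0},{"x": 3,"y": 0,"z": 10,"roll": 0,"hand": 0},{"x": 0,"y": 0,"z": 0,"roll": 0,"hand": 0}], force=5)

```text
time: 4.35
position: [0.3896, -0.2912, 0.1554]
tool_rot: [-0.002, 3.139, -0.001]
ft_force: [0.3, 0.7, -4.0]
grip_width: 0.301
grip_force: 5.0
```

Run:
```python
from h import *
im=get_image("scene");crop(im,90,140,180,130,4.4,"pics/s1.png")
```

```text
(no output)
```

View pics/s1.png

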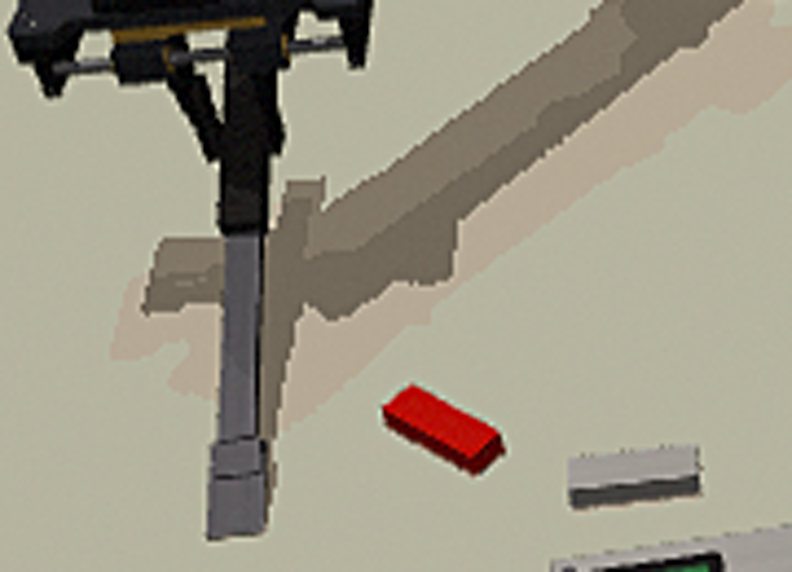

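Call:
send_rows(rows=[{"x": 0,"y": 0,"z": 0,"roll": 0,"hand": 0},{"x": 0,"y": 0,"z": 0,"roll": 0,"hand": 0},{"x": 0,"y": 0,"z": 5,"roll": 0,"hand": 0},{"x": 0,"y": 0,"z": 10,"roll": 0,"hand": 0},{"x": 0,"y": 0,"z": 15,"roll": 0,"hand": 0},{"x": 0,"y": 0,"z": 15,"roll": 0,"hand": 0},{"x": 0,"y": 0,"z": 0,"roll": 0,"hand": 0}], force=45)

```text
time: 5.1
position: [0.3892, -0.2917, 0.201]
tool_rot: [-0.0, 3.138, -0.002]
ft_force: [1.0, 0.1, -5.8]
grip_width: 0.29
grip_force: 45.0
```

Call:
send_rows(rows=[{"x": 3,"y": 15,"z": 0,"roll": 0,"hand": 0},{"x": 3,"y": 25,"z": 0,"roll": 0,"hand": 0},{"x": 3,"y": 30,"z": 0,"roll": 0,"hand": 0},{"x": 3,"y": 30,"z": 0,"roll": 0,"hand": 0},{"x": 3,"y": 30,"z": 0,"roll": 0,"hand": 0},{"x": 3,"y": 30,"z": 0,"roll": 0,"hand": 0},{"x": 3,"y": 30,"z": 0,"roll": 0,"hand": 0},{"x": 3,"y": 20,"z": 0,"roll": 0,"hand": 0},{"x": 3,"y": 6,"z": 0,"roll": 0,"hand": 0},{"x": 0,"y": 0,"z": 0,"roll": 0,"hand": 0}])

```text
time: 6.1
position: [0.4153, -0.0746, 0.1985]
tool_rot: [0.003, -3.141, 0.001]
ft_force: [-0.4, -0.0, -4.7]
grip_width: 0.291
grip_force: 45.0
```

Run:
```python
from h import *
s=get_state();print(s["position"],s["tool_rot"],s["ft_force"],s["torque"])
p=s["position"]
im=get_image("scene")
# predicted tip px
print(w2px("scene",[(p[0]+.240,p[1],p[2]-.1554)]), w2px("top",[(p[0]+.240,p[1],p[2]-.1554)]))
a=cv2.resize(im[150:280,130:310],None,fx=4,fy=4,interpolation=cv2.INTER_CUBIC)
cv2.imwrite("pics/s2.png",a); cv2.imwrite("pics/t2full.png",get_image("top"))
```

```text
[ 0.41532004 -0.07455411  0.19849788] [ 3.10964872e-03 -3.14085644e+00  7.35442454e-04] [-0.41962818 -0.04461326 -4.66699225] [-0.00721303  0.22299505  0.03123994]
[[234.03380274 246.46923087]] [[334.21276913 163.8008863 ]]
```

View pics/s2.png

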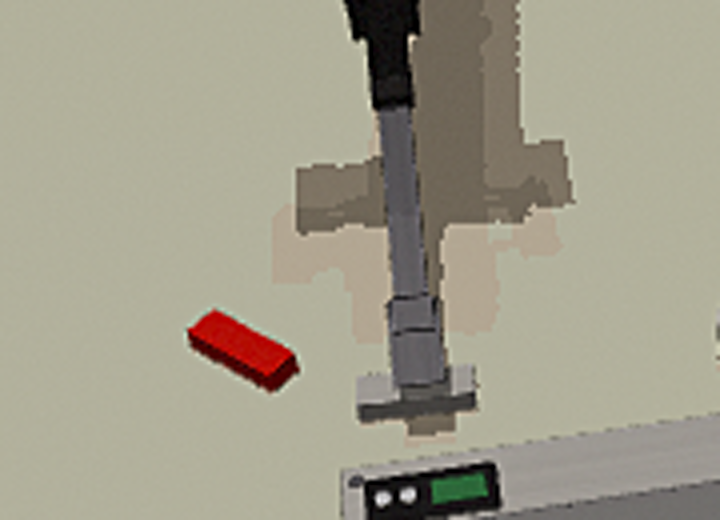

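Bar tip at about scene (235,246.5), which matches the predicted (234,246.5), so the tilt is holding in the grip. It is centred over the block.

Call:
send_rows(rows=[{"x": 1,"y": 0,"z": -8,"roll": 0,"hand": 0},{"x": 2,"y": 0,"z": -8,"roll": 0,"hand": 0},{"x": 2,"y": 0,"z": -8,"roll": 0,"hand": 0},{"x": 0,"y": 0,"z": -8,"roll": 0,"hand": 0},{"x": 0,"y": 0,"z": 0,"roll": 0,"hand": 0}])

```text
time: 6.7
position: [0.4199, -0.075, 0.1656]
tool_rot: [-0.0, -3.14, 0.001]
ft_force: [0.1, 0.4, -3.0]
grip_width: 0.291
grip_force: 45.0
```

Call:
send_rows(rows=[{"x": 4,"y": 0,"z": -1.5,"roll": 0,"hand": 0},{"x": 4,"y": 0,"z": -1.5,"roll": 0,"hand": 0},{"x": 4,"y": 0,"z": -1.5,"roll": 0,"hand": 0},{"x": 3,"y": 0,"z": -1,"roll": 0,"hand": 0},{"x": 0,"y": 0,"z": 0,"roll": 0,"hand": 0}])

```text
time: 7.2
position: [0.4359, -0.0748, 0.1614]
tool_rot: [-0.001, 3.141, -0.0]
ft_force: [1.1, -0.9, -4.8]
grip_width: 0.292
grip_force: 45.0
```

Call:
send_rows(rows=[{"x": 0,"y": 0,"z": -3,"roll": 0,"hand": 0},{"x": 0,"y": 0,"z": 0,"roll": 0,"hand": 0}])

```text
time: 7.4
position: [0.4356, -0.0748, 0.1583]
tool_rot: [-0.001, 3.141, 0.0]
ft_force: [-0.0, -0.7, -4.1]
grip_width: 0.292
grip_force: 45.0
```

Call:
send_rows(rows=[{"x": 2,"y": 0,"z": -0.5,"roll": 0,"hand": 0},{"x": 2,"y": 0,"z": -0.5,"roll": 0,"hand": 0},{"x": 2,"y": 0,"z": -0.5,"roll": 0,"hand": 0},{"x": 2,"y": 0,"z": -0.5,"roll": 0,"hand": 0},{"x": 0,"y": 0,"z": 0,"roll": 0,"hand": 0}])

```text
time: 7.9
position: [0.4438, -0.0749, 0.1564]
tool_rot: [-0.001, 3.141, -0.0]
ft_force: [0.2, -0.0, -5.1]
grip_width: 0.295
grip_force: 45.0
```

Run:
```python
from h import *
s=get_state();p=s["position"];print(p,s["ft_force"])
im=get_image("scene");crop(im,190,180,90,100,6,"pics/s3.png")
print((w2px("scene",[(p[0]+.240,p[1],p[2]-.1554)])-[190,180])*6)
```

```text
[ 0.44375574 -0.07485172  0.15637589] [ 0.23782669 -0.04578531 -5.06447635]
[[278.92127415 528.99684921]]
```

View pics/s3.png

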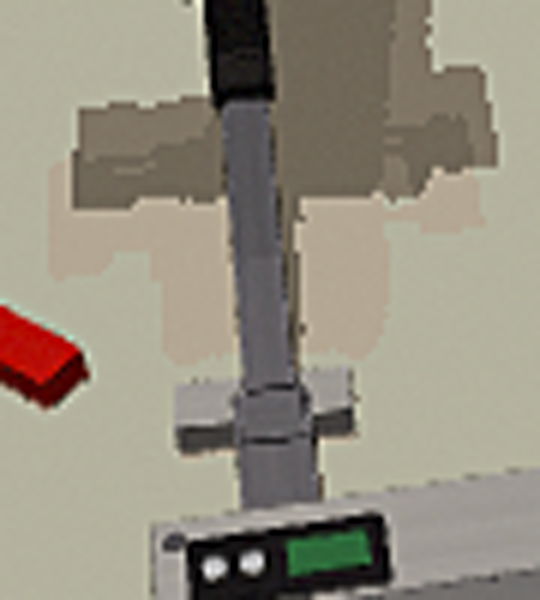

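Call:
send_rows(rows=[{"x": 2,"y": 0,"z": -0.3,"roll": 0,"hand": 0},{"x": 2,"y": 0,"z": -0.3,"roll": 0,"hand": 0},{"x": 1,"y": 0,"z": 0,"roll": 0,"hand": 0},{"x": 0,"y": 0,"z": 0,"roll": 0,"hand": 0}])

```text
time: 8.35
position: [0.4485, -0.0748, 0.1557]
tool_rot: [-0.001, 3.142, -0.0]
ft_force: [-0.2, 0.3, -4.5]
grip_width: 0.294
grip_force: 45.0
```

Call:
send_rows(rows=[{"x": -1,"y": 0,"z": -3,"roll": 0,"hand": 0},{"x": -1,"y": 0,"z": -3,"roll": 0,"hand": 0},{"x": -1,"y": 0,"z": -3,"roll": 0,"hand": 0},{"x": -1,"y": 0,"z": -3,"roll": 0,"hand": 0},{"x": -1,"y": 0,"z": -3,"roll": 0,"hand": 0},{"x": 0,"y": 0,"z": 0,"roll": 0,"hand": 0}], force=30)

```text
time: 8.95
position: [0.4433, -0.0748, 0.1405]
tool_rot: [-0.001, 3.142, -0.0]
ft_force: [0.0, -0.3, -2.0]
grip_width: 0.296
grip_force: 30.0
```

Call:
send_rows(rows=[{"x": -1,"y": 0,"z": -3,"roll": 0,"hand": 0},{"x": 0,"y": 0,"z": -3,"roll": 0,"hand": 0},{"x": -1,"y": 0,"z": -3,"roll": 0,"hand": 0},{"x": 0,"y": 0,"z": -3,"roll": 0,"hand": 0},{"x": 0,"y": 0,"z": 0,"roll": 0,"hand": 0}])

```text
time: 9.45
position: [0.4406, -0.0749, 0.1294]
tool_rot: [0.0, -3.139, -0.001]
ft_force: [-7.0, 0.7, 10.4]
grip_width: 0.296
grip_force: 30.0
```

Call:
send_rows(rows=[{"x": -1,"y": 0,"z": -3,"roll": 0,"hand": 0},{"x": 0,"y": 0,"z": -3,"roll": 0,"hand": 0},{"x": -1,"y": 0,"z": -3,"roll": 0,"hand": 0},{"x": 0,"y": 0,"z": 0,"roll": 0,"hand": 0}])

```text
time: 9.85
position: [0.4387, -0.0749, 0.1204]
tool_rot: [0.0, -3.139, -0.001]
ft_force: [-6.0, 0.8, 10.2]
grip_width: 0.295
grip_force: 30.0
```

Call:
send_rows(rows=[{"x": -1,"y": 0,"z": -3,"roll": 0,"hand": 0},{"x": 0,"y": 0,"z": -3,"roll": 0,"hand": 0},{"x": 0,"y": 0,"z": -3,"roll": 0,"hand": 0},{"x": -1,"y": 0,"z": -3,"roll": 0,"hand": 0},{"x": 0,"y": 0,"z": 0,"roll": 0,"hand": 0}])

```text
time: 10.35
position: [0.4369, -0.0749, 0.1083]
tool_rot: [0.0, -3.14, -0.001]
ft_force: [-5.2, 0.2, 9.1]
grip_width: 0.295
grip_force: 30.0
```

```bash
cat > meas.py <<'E'
from h import *
# track vertical pixel shift of flange front region in scene between first pic and now
import sys
a=cv2.cvtColor(cv2.imread("pics/scene0.png"),cv2.COLOR_BGR2GRAY).astype(np.float32)
im=get_image("scene");b=cv2.cvtColor(im,cv2.COLOR_BGR2GRAY).astype(np.float32)
O=np.array([.676,.0267]);X=np.array([.9997,.0236]);Y=np.array([-.0236,.9997])
for n,(x,y) in {"knob":(.03,.105),"right":(.02,-.09),"mid":(.004,.02)}.items():
    P=O+X*x+Y*y
    u=w2px("scene",[(*P,.014)])[0]; d=w2px("scene",[(*P,.024)])[0]-u
    u0=np.round(u).astype(int); h=(14,10)
    t=a[u0[1]-h[1]:u0[1]+h[1],u0[0]-h[0]:u0[0]+h[0]]; S=6
    s=b[u0[1]-h[1]-S:u0[1]+h[1]+S,u0[0]-h[0]-S:u0[0]+h[0]+S]
    k=8;r=cv2.matchTemplate(cv2.resize(s,None,fx=k,fy=k,interpolation=cv2.INTER_CUBIC),cv2.resize(t,None,fx=k,fy=k,interpolation=cv2.INTER_CUBIC),cv2.TM_CCOEFF_NORMED)
    _,m,_,l=cv2.minMaxLoc(r); sh=np.array(l)/k-S
    print(n,u0,"score %.2f"%m,"shift",sh,"px/10mm",d,"lift mm",10*sh@d/(d@d))
E
python3 meas.py
```

```text
knob [328 260] score 0.98 shift [ 0.125 -1.5  ] px/10mm [ 0.21743678 -2.96536533] lift mm 5.062090811911955
right [242 269] score 0.86 shift [-0.125 -1.625] px/10mm [-0.42905803 -2.94645542] lift mm 5.461077627214102
mid [289 256] score 0.99 shift [ 1. -2.] px/10mm [-0.07043838 -2.95643312] lift mm 6.680527905532186
```

Call:
send_rows(rows=[{"x": -1,"y": 0,"z": -3,"roll": 0,"hand": 0},{"x": 0,"y": 0,"z": -3,"roll": 0,"hand": 0},{"x": 0,"y": 0,"z": -3,"roll": 0,"hand": 0},{"x": 0,"y": 0,"z": 0,"roll": 0,"hand": 0},{"x": 0,"y": 0,"z": 0,"roll": 0,"hand": 0},{"x": 0,"y": 0,"z": 0,"roll": 0,"hand": 0}])

```text
time: 11.0
position: [0.4361, -0.0749, 0.0995]
tool_rot: [0.0, -3.14, -0.001]
ft_force: [-4.8, 1.0, 9.4]
grip_width: 0.294
grip_force: 30.0
```

```bash
python3 meas.py
```

```text
knob [328 260] score 0.97 shift [ 0.125 -2.   ] px/10mm [ 0.21743678 -2.96536533] lift mm 6.739206475908424
right [242 269] score 0.86 shift [-0.25  -2.125] px/10mm [-0.42905803 -2.94645542] lift mm 7.183289781380578
mid [289 256] score 0.99 shift [-3. -2.] px/10mm [-0.07043838 -2.95643312] lift mm 7.002699165454527
```

Call:
send_rows(rows=[{"x": 0,"y": 0,"z": -2,"roll": 0,"hand": 0},{"x": 0,"y": 0,"z": -2,"roll": 0,"hand": 0},{"x": 0,"y": 0,"z": -2,"roll": 0,"hand": 0},{"x": 0,"y": 0,"z": 0,"roll": 0,"hand": 0},{"x": 0,"y": 0,"z": 0,"roll": 0,"hand": 0},{"x": 0,"y": 0,"z": 0,"roll": 0,"hand": 0}])

```text
time: 11.65
position: [0.4358, -0.0749, 0.0935]
tool_rot: [0.0, -3.14, -0.001]
ft_force: [-5.9, 0.4, 9.5]
grip_width: 0.292
grip_force: 30.0
```

```bash
python3 meas.py
```

```text
knob [328 260] score 0.97 shift [ 0.25  -2.375] px/10mm [ 0.21743678 -2.96536533] lift mm 8.027787043828324
right [242 269] score 0.86 shift [-0.375 -2.5  ] px/10mm [-0.42905803 -2.94645542] lift mm 8.490072438541764
mid [289 256] score 0.99 shift [-6. -2.] px/10mm [-0.07043838 -2.95643312] lift mm 7.244327610396283
```

Call:
send_rows(rows=[{"x": 0,"y": 0,"z": 3,"roll": 0,"hand": 0},{"x": 0,"y": 0,"z": 3,"roll": 0,"hand": 0},{"x": 0,"y": 0,"z": 3,"roll": 0,"hand": 0},{"x": 0,"y": 0,"z": 3,"roll": 0,"hand": 0},{"x": 0,"y": 0,"z": 0,"roll": 0,"hand": 0}], force=8)

```text
time: 12.2
position: [0.4364, -0.0748, 0.105]
tool_rot: [-0.001, 3.141, 0.0]
ft_force: [0.4, -0.1, -4.4]
grip_width: 0.299
grip_force: 8.0
```

```bash
python3 meas.py
```

```text
knob [328 260] score 0.97 shift [ 0.25  -2.375] px/10mm [ 0.21743678 -2.96536533] lift mm 8.027787043828324
right [242 269] score 0.86 shift [-0.375 -2.5  ] px/10mm [-0.42905803 -2.94645542] lift mm 8.490072438541764
mid [289 256] score 0.99 shift [-6. -2.] px/10mm [-0.07043838 -2.95643312] lift mm 7.244327610396283
```

Call:
send_rows(rows=[{"x": -3,"y": -2,"z": 0,"roll": 0,"hand": 0},{"x": -3,"y": -3,"z": 0,"roll": 0,"hand": 0},{"x": -3,"y": -4,"z": 0,"roll": 0,"hand": 0},{"x": -3,"y": -4,"z": 0,"roll": 0,"hand": 0},{"x": -3,"y": -4,"z": 0,"roll": 0,"hand": 0},{"x": -3,"y": -4,"z": 0,"roll": 0,"hand": 0},{"x": -2,"y": -4,"z": 0,"roll": 0,"hand": 0},{"x": 0,"y": 0,"z": 0,"roll": 0,"hand": 0}], force=15)

```text
time: 13.05
position: [0.4158, -0.1005, 0.1047]
tool_rot: [-0.001, -3.141, -0.0]
ft_force: [-0.3, 0.6, -3.4]
grip_width: 0.302
grip_force: 15.0
```

```bash
python3 meas.py
python3 - <<'E'
from h import *
im=get_image("scene");crop(im,170,150,130,130,4.6,"pics/s4.png")
E
```

```text
knob [328 260] score 0.97 shift [ 0.25  -2.375] px/10mm [ 0.21743678 -2.96536533] lift mm 8.027787043828324
right [242 269] score 0.93 shift [-0.25  -2.625] px/10mm [-0.42905803 -2.94645542] lift mm 8.845007769401745
mid [289 256] score 0.99 shift [-6. -2.] px/10mm [-0.07043838 -2.95643312] lift mm 7.244327610396283
```

View pics/s4.png

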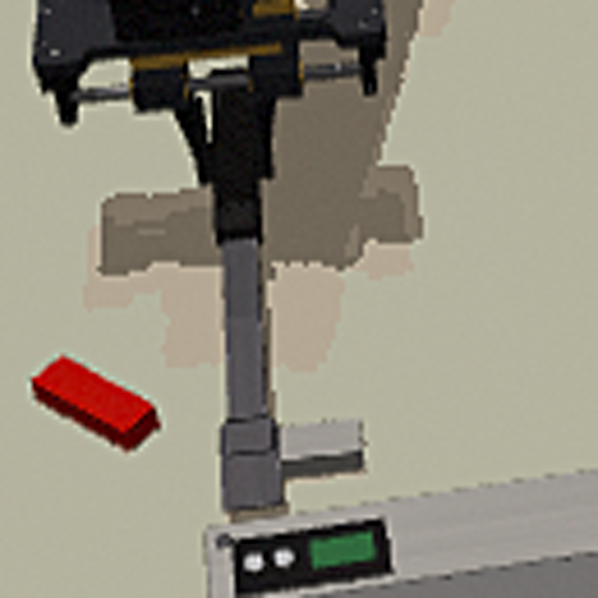

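The tip shows at about crop (250,510), just clear of the flange, and the block has not moved. Next I lift the bar and lay it back on the open worktop to the right.

Call:
send_rows(rows=[{"x": 0,"y": 0,"z": 0,"roll": 0,"hand": 0},{"x": 0,"y": -2,"z": 5,"roll": 0,"hand": 0},{"x": 0,"y": -5,"z": 15,"roll": 0,"hand": 0},{"x": 0,"y": -5,"z": 20,"roll": 0,"hand": 0},{"x": 0,"y": -10,"z": 10,"roll": 0,"hand": 0},{"x": 0,"y": -20,"z": 0,"roll": 0,"hand": 0},{"x": 0,"y": -30,"z": 0,"roll": 0,"hand": 0},{"x": -5,"y": -35,"z": 0,"roll": 0,"hand": 0},{"x": -5,"y": -35,"z": 0,"roll": 0,"hand": 0},{"x": -5,"y": -30,"z": 0,"roll": 0,"hand": 0}], force=45)

```text
time: 14.15
position: [0.4006, -0.2741, 0.1549]
tool_rot: [-0.0, -3.141, 0.001]
ft_force: [0.3, 0.3, -4.8]
grip_width: 0.294
grip_force: 45.0
```

Call:
send_rows(rows=[{"x": -5,"y": -15,"z": 0,"roll": 0,"hand": 0},{"x": 0,"y": -6,"z": -10,"roll": 0,"hand": 0},{"x": 0,"y": 0,"z": -15,"roll": 0,"hand": 0},{"x": 0,"y": 0,"z": 0,"roll": 0,"hand": 0}])

```text
time: 14.55
position: [0.3945, -0.2926, 0.128]
tool_rot: [-0.0, -3.137, -0.002]
ft_force: [-0.5, 0.1, -4.0]
grip_width: 0.291
grip_force: 45.0
```

Run:
```python
from h import *
s=get_state();p=s["position"];print(p)
im=get_image("scene");crop(im,90,130,150,150,4,"pics/s5.png")
for z in(0,.01,.02,.03,.04): print(z,(w2px("scene",[(p[0]+.25,p[1],z)])-[90,130])*4)
```

```text
[ 0.39454334 -0.29259906  0.12800443]
0 [[204.87655999 549.46786289]]
0.01 [[200.26647484 538.00570585]]
0.02 [[195.58824384 526.37411626]]
0.03 [[190.84034474 514.56930933]]
0.04 [[186.02120964 502.58738673]]
```

View pics/s5.png

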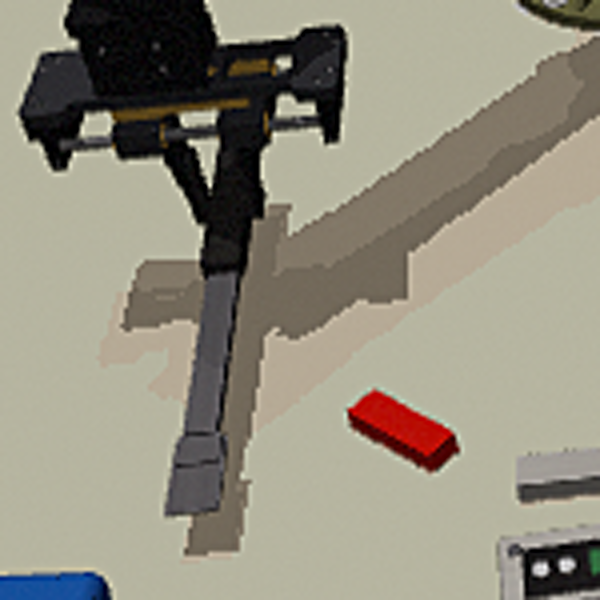

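Call:
send_rows(rows=[{"x": 0,"y": 0,"z": -10,"roll": 0,"hand": 0},{"x": 0,"y": 0,"z": -10,"roll": 0,"hand": 0},{"x": 0,"y": 0,"z": -5,"roll": 0,"hand": 0},{"x": 0,"y": 0,"z": 0,"roll": 0,"hand": 0}])

```text
time: 15.0
position: [0.3957, -0.2924, 0.1038]
tool_rot: [0.001, -3.14, -0.001]
ft_force: [1.0, 0.8, -4.2]
grip_width: 0.296
grip_force: 45.0
```

Call:
send_rows(rows=[{"x": 0,"y": 0,"z": 0,"roll": 0,"hand": 0},{"x": 0,"y": 0,"z": -4,"roll": 0,"hand": 0},{"x": 0,"y": 0,"z": -4,"roll": 0,"hand": 0},{"x": 0,"y": 0,"z": -4,"roll": 0,"hand": 0},{"x": 0,"y": 0,"z": -4,"roll": 0,"hand": 0},{"x": 0,"y": 0,"z": -4,"roll": 0,"hand": 0},{"x": 0,"y": 0,"z": -3,"roll": 0,"hand": 0},{"x": 0,"y": 0,"z": 0,"roll": 0,"hand": 0}], force=8)

```text
time: 15.8
position: [0.3962, -0.2928, 0.0813]
tool_rot: [0.0, -3.141, -0.0]
ft_force: [-0.7, -1.1, -2.6]
grip_width: 0.296
grip_force: 8.0
```

Down the last few mm, then open slowly.

Call:
send_rows(rows=[{"x": 0,"y": 0,"z": -2,"roll": 0,"hand": 0},{"x": 0,"y": 0,"z": -2,"roll": 0,"hand": 0},{"x": 0,"y": 0,"z": -2,"roll": 0,"hand": 0},{"x": 0,"y": 0,"z": 0,"roll": 0,"hand": 0}], force=5)

```text
time: 16.2
position: [0.3966, -0.2929, 0.076]
tool_rot: [-0.001, 3.141, 0.0]
ft_force: [0.0, -0.1, -2.2]
grip_width: 0.3
grip_force: 5.0
```

Call:
send_rows(rows=[{"x": 0,"y": 0,"z": 0,"roll": 0,"hand": 35},{"x": 0,"y": 0,"z": 0,"roll": 0,"hand": 50},{"x": 0,"y": 0,"z": 0,"roll": 0,"hand": 60},{"x": 0,"y": 0,"z": 0,"roll": 0,"hand": 60},{"x": 0,"y": 0,"z": 20,"roll": 0,"hand": 60},{"x": 0,"y": 0,"z": 40,"roll": 0,"hand": 60},{"x": 0,"y": 0,"z": 40,"roll": 0,"hand": 60},{"x": 0,"y": 0,"z": 40,"roll": 0,"hand": 60},{"x": 0,"y": 0,"z": 40,"roll": 0,"hand": 60},{"x": 0,"y": 0,"z": 0,"roll": 0,"hand": 60}])

```text
time: 17.2
position: [0.3987, -0.2947, 0.2612]
tool_rot: [-0.0, 3.131, -0.005]
ft_force: [-0.3, 0.9, 0.6]
grip_width: 0.691
grip_force: 0.0
```

```bash
python3 meas.py
```

```text
knob [328 260] score 0.97 shift [ 0.25  -2.375] px/10mm [ 0.21743678 -2.96536533] lift mm 8.027787043828324
right [242 269] score 0.97 shift [-0.25  -2.625] px/10mm [-0.42905803 -2.94645542] lift mm 8.845007769401745
mid [289 256] score 0.99 shift [-6. -2.] px/10mm [-0.07043838 -2.95643312] lift mm 7.244327610396283
```

Call:
send_rows(rows=[{"x": 15,"y": 30,"z": 0,"roll": 0,"hand": 60},{"x": 20,"y": 42,"z": 0,"roll": 0,"hand": 60},{"x": 20,"y": 45,"z": 0,"roll": 0,"hand": 60},{"x": 20,"y": 45,"z": 0,"roll": 0,"hand": 60},{"x": 20,"y": 45,"z": 0,"roll": 0,"hand": 60},{"x": 6,"y": 45,"z": 0,"roll": 0,"hand": 60},{"x": 0,"y": 45,"z": 0,"roll": 1.4,"hand": 60},{"x": -10,"y": 45,"z": 0,"roll": 1,"hand": 60},{"x": -10,"y": 45,"z": 0,"roll": 1,"hand": 60},{"x": -10,"y": 45,"z": 0,"roll": 1,"hand": 60}])

```text
time: 18.25
position: [0.466, 0.1406, 0.254]
tool_rot: [0.122, -3.137, 0.001]
ft_force: [0.9, -0.1, 0.8]
grip_width: 0.687
grip_force: 0.0
```

Call:
send_rows(rows=[{"x": -10,"y": 40,"z": -20,"roll": 1,"hand": 60},{"x": -12,"y": 45,"z": -20,"roll": 1,"hand": 60},{"x": -12,"y": 45,"z": -20,"roll": 0,"hand": 60},{"x": -12,"y": 33,"z": -20,"roll": 0,"hand": 60},{"x": 0,"y": 7,"z": -20,"roll": 0,"hand": 60},{"x": 0,"y": 0,"z": 0,"roll": 0,"hand": 60}])

```text
time: 18.85
position: [0.4185, 0.3078, 0.1518]
tool_rot: [0.181, -3.129, 0.008]
ft_force: [-0.1, -1.0, 0.5]
grip_width: 0.692
grip_force: 0.0
```

Call:
send_rows(rows=[{"x": 3,"y": -1,"z": -30,"roll": 0,"hand": 60},{"x": 2,"y": -0.5,"z": -25,"roll": 0,"hand": 60},{"x": 0,"y": 0,"z": -15,"roll": 0,"hand": 60},{"x": 0,"y": 0,"z": -10,"roll": 0,"hand": 60},{"x": 0,"y": 0,"z": 0,"roll": 0,"hand": 60}])

```text
time: 19.35
position: [0.4264, 0.3048, 0.0752]
tool_rot: [0.173, -3.135, 0.003]
ft_force: [-0.4, 0.7, 0.1]
grip_width: 0.686
grip_force: 0.0
```

Call:
send_rows(rows=[{"x": 0,"y": 0,"z": 0,"roll": 0,"hand": 40},{"x": 0,"y": 0,"z": 0,"roll": 0,"hand": 0},{"x": 0,"y": 0,"z": 0,"roll": 0,"hand": 0},{"x": 0,"y": 0,"z": 0,"roll": 0,"hand": 0},{"x": 0,"y": 0,"z": 0,"roll": 0,"hand": 0}], force=20)

```text
time: 19.85
position: [0.4269, 0.3067, 0.0769]
tool_rot: [-0.176, 3.136, 0.001]
ft_force: [-0.1, 0.7, 2.1]
grip_width: 0.361
grip_force: 20.0
```

Call:
send_rows(rows=[{"x": 0,"y": 0,"z": 0,"roll": 0,"hand": 50},{"x": 0,"y": 0,"z": 0,"roll": 0,"hand": 50},{"x": -3,"y": 0,"z": -2.5,"roll": 0,"hand": 50},{"x": -3,"y": -1,"z": -2.5,"roll": 0,"hand": 50},{"x": 0,"y": 0,"z": 0,"roll": 0,"hand": 50},{"x": 0,"y": 0,"z": 0,"roll": 0,"hand": 0},{"x": 0,"y": 0,"z": 0,"roll": 0,"hand": 0},{"x": 0,"y": 0,"z": 0,"roll": 0,"hand": 0},{"x": 0,"y": 0,"z": 0,"roll": 0,"hand": 0}])

```text
time: 20.75
position: [0.4208, 0.3055, 0.0715]
tool_rot: [-0.176, 3.136, 0.0]
ft_force: [0.8, 0.4, 0.0]
grip_width: 0.362
grip_force: 19.9
```

Call:
send_rows(rows=[{"x": 0,"y": 0,"z": 10,"roll": 0,"hand": 0},{"x": 0,"y": 0,"z": 20,"roll": 0,"hand": 0},{"x": 0,"y": 0,"z": 30,"roll": 0,"hand": 0},{"x": 0,"y": 0,"z": 0,"roll": 0,"hand": 0}], force=25)

```text
time: 21.15
position: [0.423, 0.3071, 0.1359]
tool_rot: [-0.175, 3.13, 0.008]
ft_force: [0.3, 0.4, -0.2]
grip_width: 0.366
grip_force: 24.9
```

Call:
send_rows(rows=[{"x": 18,"y": -28,"z": 0,"roll": -1,"hand": 0},{"x": 24,"y": -38,"z": 0,"roll": -1,"hand": 0},{"x": 24,"y": -38,"z": 0,"roll": -1,"hand": 0},{"x": 24,"y": -38,"z": 0,"roll": -1,"hand": 0},{"x": 24,"y": -38,"z": 0,"roll": -1,"hand": 0},{"x": 24,"y": -38,"z": 0,"roll": 0,"hand": 0},{"x": 24,"y": -38,"z": 0,"roll": 0,"hand": 0},{"x": 17,"y": -26,"z": 0,"roll": 0,"hand": 0},{"x": 0,"y": 0,"z": 0,"roll": 0,"hand": 0}])

```text
time: 22.05
position: [0.6015, 0.017, 0.1317]
tool_rot: [-0.026, 3.14, -0.006]
ft_force: [-0.4, -1.2, -0.7]
grip_width: 0.364
grip_force: 24.9
```

Run:
```python
from h import *
s=get_state();print(s["position"],s["tool_rot"])
im=get_image("scene");crop(im,220,160,130,100,6,"pics/s6.png")
```

```text
[0.6014625  0.0170272  0.13166231] [-0.02641058  3.13958826 -0.00560815]
```

View pics/s6.png

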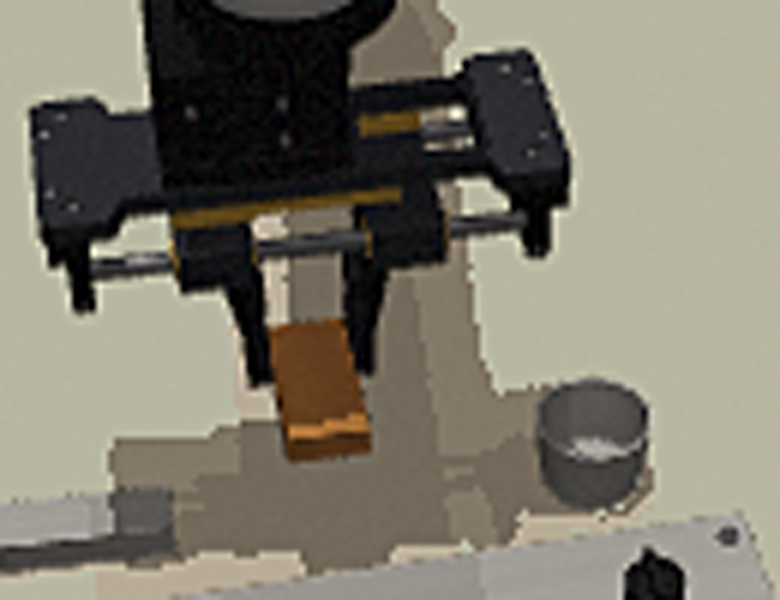

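The shim is held square and level, its front face at about crop (330,440), clear of the cup and the block. Now I shift it to the middle, lower it and push in.

Call:
send_rows(rows=[{"x": 0,"y": 4,"z": -15,"roll": 0,"hand": 0},{"x": 0,"y": 4,"z": -15,"roll": 0,"hand": 0},{"x": 0,"y": 0,"z": -15,"roll": 0,"hand": 0},{"x": 0,"y": 0,"z": -10,"roll": 0,"hand": 0},{"x": 0,"y": 0,"z": -3,"roll": 0,"hand": 0},{"x": 0,"y": 0,"z": 0,"roll": 0,"hand": 0}])

```text
time: 22.7
position: [0.5993, 0.0316, 0.0727]
tool_rot: [0.039, -3.14, 0.0]
ft_force: [0.2, -0.2, -0.1]
grip_width: 0.368
grip_force: 24.9
```

Call:
send_rows(rows=[{"x": 4,"y": -1,"z": 0,"roll": 0,"hand": 0},{"x": 4,"y": -1,"z": 0,"roll": 0,"hand": 0},{"x": 4,"y": -1,"z": 0,"roll": 0,"hand": 0},{"x": 4,"y": -1,"z": 0,"roll": 0,"hand": 0},{"x": 4,"y": -1,"z": 0,"roll": 0,"hand": 0},{"x": 0,"y": 0,"z": 0,"roll": 0,"hand": 0}])

```text
time: 23.3
position: [0.6204, 0.0261, 0.0734]
tool_rot: [-0.038, 3.141, -0.0]
ft_force: [0.2, -1.3, 0.1]
grip_width: 0.365
grip_force: 24.9
```

Call:
send_rows(rows=[{"x": 4,"y": 0,"z": 0,"roll": 0,"hand": 0},{"x": 4,"y": 0,"z": 0,"roll": 0,"hand": 0},{"x": 4,"y": 0,"z": 0,"roll": 0,"hand": 0},{"x": 4,"y": 0,"z": 0,"roll": 0,"hand": 0},{"x": 4,"y": 0,"z": 0,"roll": 0,"hand": 0},{"x": 0,"y": 0,"z": 0,"roll": 0,"hand": 0}])

```text
time: 23.9
position: [0.6403, 0.0265, 0.0734]
tool_rot: [-0.039, 3.141, -0.0]
ft_force: [-0.4, -0.8, 0.2]
grip_width: 0.365
grip_force: 24.9
```

Call:
send_rows(rows=[{"x": 3,"y": 0,"z": -0.7,"roll": 0,"hand": 0},{"x": 3,"y": 0,"z": -0.5,"roll": 0,"hand": 0},{"x": 3,"y": 0,"z": 0,"roll": 0,"hand": 0},{"x": 3,"y": 0,"z": 0,"roll": 0,"hand": 0},{"x": 0,"y": 0,"z": 0,"roll": 0,"hand": 0}])

```text
time: 24.4
position: [0.6522, 0.0264, 0.0722]
tool_rot: [-0.039, 3.141, -0.0]
ft_force: [0.1, -0.2, 0.8]
grip_width: 0.366
grip_force: 24.9
```

Call:
send_rows(rows=[{"x": 1,"y": 0,"z": 0,"roll": 0,"hand": 0},{"x": 1,"y": 0,"z": 0,"roll": 0,"hand": 0},{"x": 0,"y": 0,"z": 0,"roll": 0,"hand": 0}])

```text
time: 24.7
position: [0.6537, 0.0264, 0.0721]
tool_rot: [-0.039, 3.141, 0.0]
ft_force: [0.4, -0.7, -0.0]
grip_width: 0.364
grip_force: 24.9
```

Call:
send_rows(rows=[{"x": 1,"y": 0,"z": 0,"roll": 0,"hand": 0},{"x": 1,"y": 0,"z": 0,"roll": 0,"hand": 0},{"x": 0,"y": 0,"z": 0,"roll": 0,"hand": 0}])

```text
time: 25.0
position: [0.6558, 0.0265, 0.0722]
tool_rot: [-0.039, 3.141, 0.0]
ft_force: [0.5, 0.0, -1.0]
grip_width: 0.366
grip_force: 24.9
```

Call:
send_rows(rows=[{"x": 1,"y": 0,"z": 0,"roll": 0,"hand": 0},{"x": 1,"y": 0,"z": 0,"roll": 0,"hand": 0},{"x": 0,"y": 0,"z": 0,"roll": 0,"hand": 0}])

```text
time: 25.3
position: [0.6578, 0.0265, 0.0721]
tool_rot: [-0.039, 3.141, 0.0]
ft_force: [-0.1, -1.0, 0.2]
grip_width: 0.367
grip_force: 24.9
```

Call:
send_rows(rows=[{"x": 1,"y": 0,"z": 0,"roll": 0,"hand": 0},{"x": 0,"y": 0,"z": 0,"roll": 0,"hand": 0}])

```text
time: 25.5
position: [0.6582, 0.0264, 0.0719]
tool_rot: [0.039, -3.14, -0.0]
ft_force: [-2.6, -0.8, 0.3]
grip_width: 0.363
grip_force: 24.9
```

Call:
send_rows(rows=[{"x": 1,"y": 0,"z": 0,"roll": 0,"hand": 0},{"x": 0,"y": 0,"z": 0,"roll": 0,"hand": 0}])

```text
time: 25.7
position: [0.6583, 0.0265, 0.0715]
tool_rot: [0.039, -3.138, -0.0]
ft_force: [-5.0, 0.2, 0.8]
grip_width: 0.368
grip_force: 24.9
```

Call:
send_rows(rows=[{"x": 0.5,"y": 0,"z": -0.5,"roll": 0,"hand": 0},{"x": 0.5,"y": 0,"z": -0.5,"roll": 0,"hand": 0},{"x": 0,"y": 0,"z": 0,"roll": 0,"hand": 0},{"x": 0,"y": 0,"z": 0,"roll": 0,"hand": 0}])

```text
time: 26.1
position: [0.6585, 0.0265, 0.0715]
tool_rot: [0.039, -3.136, -0.001]
ft_force: [-9.6, 0.1, 8.8]
grip_width: 0.367
grip_force: 24.9
```

Call:
send_rows(rows=[{"x": -1,"y": 0,"z": 0,"roll": 0,"hand": 0},{"x": 0,"y": 0,"z": 0,"roll": 0,"hand": 36},{"x": 0,"y": 0,"z": 0,"roll": 0,"hand": 45},{"x": 0,"y": 0,"z": 0,"roll": 0,"hand": 45},{"x": -10,"y": 0,"z": 5,"roll": 0,"hand": 45},{"x": -15,"y": 0,"z": 15,"roll": 0,"hand": 45},{"x": -15,"y": 0,"z": 30,"roll": 0,"hand": 30},{"x": 0,"y": 0,"z": 30,"roll": 0,"hand": 0},{"x": 0,"y": 0,"z": 0,"roll": 0,"hand": 0}])

```text
time: 27.0
position: [0.6218, 0.0264, 0.1564]
tool_rot: [-0.039, 3.133, 0.002]
ft_force: [0.8, 0.1, -0.9]
grip_width: 0.332
grip_force: 0.0
```

```bash
python3 meas.py
python3 - <<'E'
from h import *
im=get_image("scene");crop(im,110,160,250,130,3.2,"pics/s7.png")
E
```

```text
knob [328 260] score 0.94 shift [ 0.25  -2.375] px/10mm [ 0.21743678 -2.96536533] lift mm 8.027787043828324
right [242 269] score 0.94 shift [-0.25  -2.625] px/10mm [-0.42905803 -2.94645542] lift mm 8.845007769401745
mid [289 256] score -0.02 shift [6. 6.] px/10mm [-0.07043838 -2.95643312] lift mm -20.766469051421826
```

View pics/s7.png

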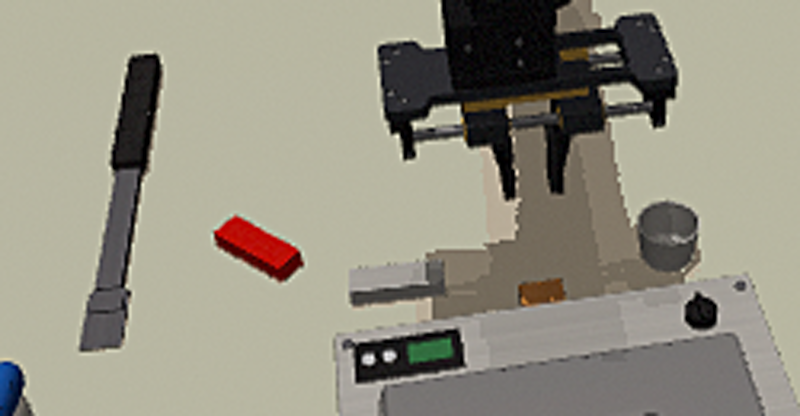

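The shim's rear end sticks out under the middle of the front edge at about crop (540,292). The bar lies flat at crop (120,200), and the cup and block are where they were. Now to press with closed fingers.

Call:
send_rows(rows=[{"x": 15,"y": 0,"z": 0,"roll": 0,"hand": 0},{"x": 20,"y": 0,"z": 0,"roll": 0,"hand": 0},{"x": 20,"y": 0,"z": 0,"roll": 0,"hand": 0},{"x": 15,"y": 0,"z": -10,"roll": 0,"hand": 0},{"x": 2,"y": 0,"z": -15,"roll": 0,"hand": 0},{"x": 0,"y": 0,"z": -15,"roll": 0,"hand": 0},{"x": 0,"y": 0,"z": -10,"roll": 0,"hand": 0},{"x": 0,"y": 0,"z": 0,"roll": 0,"hand": 0}])

```text
time: 27.9
position: [0.6893, 0.0264, 0.0981]
tool_rot: [0.039, -3.136, 0.0]
ft_force: [-0.2, -0.2, -0.2]
grip_width: 0.002
grip_force: 0.0
```

Call:
send_rows(rows=[{"x": 2,"y": 0,"z": -1,"roll": 0,"hand": 0},{"x": 2,"y": 0,"z": -1,"roll": 0,"hand": 0},{"x": 0,"y": 0,"z": -1,"roll": 0,"hand": 0},{"x": 0,"y": 0,"z": -1,"roll": 0,"hand": 0},{"x": 0,"y": 0,"z": 0,"roll": 0,"hand": 0}])

```text
time: 28.4
position: [0.6957, 0.0265, 0.0973]
tool_rot: [-0.039, 3.141, 0.0]
ft_force: [0.1, 0.9, -0.4]
grip_width: 0.004
grip_force: 0.0
```

Call:
send_rows(rows=[{"x": 0,"y": 0,"z": -0.5,"roll": 0,"hand": 0},{"x": 0,"y": 0,"z": -0.5,"roll": 0,"hand": 0},{"x": 0,"y": 0,"z": 0,"roll": 0,"hand": 0}])

```text
time: 28.7
position: [0.6956, 0.0265, 0.0961]
tool_rot: [0.039, -3.141, -0.0]
ft_force: [0.1, -0.1, 0.4]
grip_width: 0.004
grip_force: 0.0
```

Call:
send_rows(rows=[{"x": 0,"y": 0,"z": -0.5,"roll": 0,"hand": 0},{"x": 0,"y": 0,"z": -0.5,"roll": 0,"hand": 0},{"x": 0,"y": 0,"z": 0,"roll": 0,"hand": 0}])

```text
time: 29.0
position: [0.6956, 0.0264, 0.095]
tool_rot: [0.039, -3.141, -0.0]
ft_force: [-0.2, 0.1, 0.1]
grip_width: 0.003
grip_force: 0.0
```

Call:
send_rows(rows=[{"x": 0,"y": 0,"z": -0.5,"roll": 0,"hand": 0},{"x": 0,"y": 0,"z": -0.5,"roll": 0,"hand": 0},{"x": 0,"y": 0,"z": 0,"roll": 0,"hand": 0}])

```text
time: 29.3
position: [0.6957, 0.0264, 0.0942]
tool_rot: [-0.039, 3.141, 0.0]
ft_force: [0.0, 0.0, 0.8]
grip_width: 0.006
grip_force: 0.2
```

Call:
send_rows(rows=[{"x": 0,"y": 0,"z": -0.5,"roll": 0,"hand": 0},{"x": 0,"y": 0,"z": -0.5,"roll": 0,"hand": 0},{"x": 0,"y": 0,"z": 0,"roll": 0,"hand": 0}])

```text
time: 29.6
position: [0.6958, 0.0264, 0.0941]
tool_rot: [-0.039, 3.141, 0.001]
ft_force: [-2.4, 0.1, 5.7]
grip_width: 0.004
grip_force: 2.7
```

Call:
send_rows(rows=[{"x": 0,"y": 0,"z": -0.5,"roll": 0,"hand": 0},{"x": 0,"y": 0,"z": -0.5,"roll": 0,"hand": 0},{"x": 0,"y": 0,"z": 0,"roll": 0,"hand": 0}])

```text
time: 29.9
position: [0.6958, 0.0264, 0.094]
tool_rot: [-0.039, 3.141, 0.001]
ft_force: [-3.6, -0.1, 9.0]
grip_width: 0.005
grip_force: 4.7
```

Call:
send_rows(rows=[{"x": 0,"y": 0,"z": -0.5,"roll": 0,"hand": 0},{"x": 0,"y": 0,"z": -0.5,"roll": 0,"hand": 0},{"x": 0,"y": 0,"z": 0,"roll": 0,"hand": 0}])

```text
time: 30.2
position: [0.6957, 0.0264, 0.0933]
tool_rot: [-0.039, 3.141, 0.001]
ft_force: [-4.3, 0.6, 11.7]
grip_width: 0.008
grip_force: 5.5
```

Call:
send_rows(rows=[{"x": 0,"y": 0,"z": -0.5,"roll": 0,"hand": 0},{"x": 0,"y": 0,"z": -0.5,"roll": 0,"hand": 0},{"x": 0,"y": 0,"z": 0,"roll": 0,"hand": 0}])

```text
time: 30.5
position: [0.6957, 0.0264, 0.0923]
tool_rot: [-0.039, 3.141, 0.001]
ft_force: [-5.4, 0.5, 12.0]
grip_width: 0.004
grip_force: 5.6
```

Call:
send_rows(rows=[{"x": 0,"y": 0,"z": -0.5,"roll": 0,"hand": 0},{"x": 0,"y": 0,"z": -0.5,"roll": 0,"hand": 0},{"x": 0,"y": 0,"z": 0,"roll": 0,"hand": 0}])

```text
time: 30.8
position: [0.6956, 0.0264, 0.0913]
tool_rot: [0.039, -3.141, -0.001]
ft_force: [-5.4, -0.0, 11.4]
grip_width: 0.007
grip_force: 5.6
```

Sinking at about 12 N. I continue until the force rises on the shim.

Call:
send_rows(rows=[{"x": 0,"y": 0,"z": -0.5,"roll": 0,"hand": 0},{"x": 0,"y": 0,"z": -0.5,"roll": 0,"hand": 0},{"x": 0,"y": 0,"z": 0,"roll": 0,"hand": 0}])

```text
time: 31.1
position: [0.6956, 0.0264, 0.0906]
tool_rot: [0.039, -3.141, -0.001]
ft_force: [-6.1, -0.3, 13.8]
grip_width: 0.009
grip_force: 6.5
```

Call:
send_rows(rows=[{"x": 0,"y": 0,"z": -0.5,"roll": 0,"hand": 0},{"x": 0,"y": 0,"z": -0.5,"roll": 0,"hand": 0},{"x": 0,"y": 0,"z": 0,"roll": 0,"hand": 0}])

```text
time: 31.4
position: [0.6956, 0.0264, 0.0905]
tool_rot: [0.039, -3.141, -0.002]
ft_force: [-8.3, -0.1, 17.4]
grip_width: 0.005
grip_force: 8.6
```

Call:
send_rows(rows=[{"x": 0,"y": 0,"z": -0.5,"roll": 0,"hand": 0},{"x": 0,"y": 0,"z": -0.3,"roll": 0,"hand": 0},{"x": 0,"y": 0,"z": 0,"roll": 0,"hand": 0}])

```text
time: 31.7
position: [0.6956, 0.0263, 0.0905]
tool_rot: [0.039, -3.141, -0.002]
ft_force: [-9.6, -0.2, 20.6]
grip_width: 0.007
grip_force: 10.3
```

Call:
send_rows(rows=[{"x": 0,"y": 0,"z": 3,"roll": 0,"hand": 0},{"x": 0,"y": 0,"z": 5,"roll": 0,"hand": 0},{"x": 0,"y": 0,"z": 20,"roll": 0,"hand": 0},{"x": 0,"y": 0,"z": 40,"roll": 0,"hand": 0},{"x": -20,"y": 0,"z": 40,"roll": 0,"hand": 0},{"x": -40,"y": 0,"z": 20,"roll": 0,"hand": 0},{"x": -40,"y": 0,"z": 0,"roll": 0,"hand": 0},{"x": -40,"y": 0,"z": 0,"roll": 0,"hand": 0},{"x": 0,"y": 0,"z": 0,"roll": 0,"hand": 0}])

```text
time: 32.6
position: [0.5503, 0.0262, 0.213]
tool_rot: [0.039, -3.136, -0.002]
ft_force: [-0.2, -0.6, 0.2]
grip_width: 0.005
grip_force: 0.0
```

```bash
python3 meas.py
python3 - <<'E'
from h import *
im=get_image("top");hsv=cv2.cvtColor(im,cv2.COLOR_BGR2HSV)
m=cv2.inRange(hsv,(3,120,60),(20,255,255));n,_,st,ce=cv2.connectedComponentsWithStats(m)
for i in range(1,n):
    if st[i,4]>30:print("orange",st[i],ce[i],px2w("top",[ce[i]],.014),px2w("top",[(st[i,0],st[i,1]+st[i,3])],.014))
E
```

```text
knob [328 260] score 0.98 shift [ 0.125 -1.625] px/10mm [ 0.21743678 -2.96536533] lift mm 5.481369727911073
right [242 269] score 0.98 shift [-0.125 -1.75 ] px/10mm [-0.42905803 -2.94645542] lift mm 5.876507124219394
mid [289 256] score 0.43 shift [ 6.   -3.25] px/10mm [-0.07043838 -2.95643312] lift mm 10.503483030949742
orange [   0    0   43   65 2431] [18.87165775 29.9206088 ] [[1.04647121 0.76341987]] [[0.9486875 0.8097879]]
orange [123 172   8   9  31] [127.51612903 177.09677419] [[0.63707642 0.46008611]] [[0.62704646 0.47166344]]
orange [126 208  26  16 284] [138.26056338 215.68309859] [[0.53589569 0.43029667]] [[0.51506635 0.46156324]]
```

```bash
python3 -c "
from bench import *
print(close_job())"
```

```text
the job is handed in; nothing more can be done
None
```

The job is handed in at about 33 s, verdict not reported: the front edge is up about 6.5 mm, resting firmly on the shim, which met the seal at 5–10 N, and the bar lies flat and clear to the right; I viewed 11 pictures, one over the limit of 10.

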